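# Snap the cover onto the freezer controller's posts

### The job

The freezer controller is lying open on the pantry worktop: pick up its four-holed cover by the rib, set it the right way round over the four snap posts, and press it down level until all four posts have clicked through and it lies fully home on their shoulders, then let go. The tray gives on its soft feet and the cover must not be pressed with more than about 40 N, so feel for the clicks; leave the smaller plate, the can, the jar and the screwdriver where they are.

Things in the scene. Friction and masses are not known exactly. Their poses are not given: they have to be found in the camera images.
- cover: Flat grey-painted metal cover 150 x 110 x 3 mm (x, y, z) with four square 16 mm through holes and an upright grip rib on its top centre: 60 mm long along x, 10 wide, 30 high (top 33 mm above the underside). About 0.2 kg, lying on the worktop. Origin: centre of the underside, z up. The holes at the +x end are 82 mm apart, at the -x end 60 mm: it fits one way only, cover x along tray x
- tray: Grey open tray 170 x 128 mm, 16 mm high, with a circuit board and four white snap posts (wider pair at +x). It stands on soft rubber feet over a fixed base plate 190 x 140 mm, and when pressed sinks straight down by some mm, then comes back. Origin: centre of its underside, 22 mm above the worktop when unloaded, z up
- hole0 (a point): Centre of cover hole 0 at the cover's underside, at cover x, y = (58, 41) mm; belongs on post0
- hole1 (a point): Centre of cover hole 1 at the cover's underside, at cover x, y = (58, -41) mm; belongs on post1
- hole2 (a point): Centre of cover hole 2 at the cover's underside, at cover x, y = (-58, 30) mm; belongs on post2
- hole3 (a point): Centre of cover hole 3 at the cover's underside, at cover x, y = (-58, -30) mm; belongs on post3
- post0 (a point): Centre of the flat top of post 0's shoulder (22 mm across), at tray x, y = (58, 41), 28 mm above the tray's origin; hole0's centre comes to lie here when home. On the shoulder stands a 12.6 mm round stem with a tapered tip, 15 mm high, with two springy barbs (towards +x and -x) on its sides. Their slopes centre the hole
- post1 (a point): Centre of the flat top of post 1's shoulder (22 mm across), at tray x, y = (58, -41), 28 mm above the tray's origin; hole1's centre comes to lie here when home. The barbs are pushed in by the hole's edge and spring out over the plate's top face when its underside is within about 1.6 mm of the shoulder
- post2 (a point): Centre of the flat top of post 2's shoulder (22 mm across), at tray x, y = (-58, 30), 28 mm above the tray's origin; hole2's centre comes to lie here when home. Not clicked, the cover rests with its underside about 8 to 9 mm above the shoulders
- post3 (a point): Centre of the flat top of post 3's shoulder (22 mm across), at tray x, y = (-58, -30), 28 mm above the tray's origin; hole3's centre comes to lie here when home. Each post takes about 3 to 5 N to pass, all four together about 11 to 20 N
- spare: Smaller holed grey metal plate with a rib that does not belong on this controller: 95 x 75 x 3 mm, two 16 mm holes, rib 36 mm long; a bystander, origin at the centre of its underside
- can: Green-labelled food can, 68 mm across, 85 mm high, standing beyond the tray; a bystander, origin at the centre of its underside
- jar: Amber jar with a steel lid, 72 mm across, 100 mm high; a bystander, origin at the centre of its underside
- driver: Screwdriver lying flat, about 200 mm long; a bystander
Not all that is in view belongs to the job. Leave any green look-alike of the cover alone.

How it is judged (in metres and radians):
On the way:
1. the cover is over the posts: every hole around its post (within 6 mm), underside 5 to 18 mm above the shoulders (horizontal distance between hole0 and post0 below 0.006 m and z of hole0 in the frame of post0 between 0.005 and 0.018 m and horizontal distance between hole1 and post1 below 0.006 m and z of hole1 in the frame of post1 between 0.005 and 0.018 m and horizontal distance between hole2 and post2 below 0.006 m and z of hole2 in the frame of post2 between 0.005 and 0.018 m and horizontal distance between hole3 and post3 below 0.006 m and z of hole3 in the frame of post3 between 0.005 and 0.018 m), for 0.1 s.
At the end, for the whole second after the job is handed in: Every hole of the cover lies over its own post (centres within 3 mm sideways) with the cover's underside within 2 mm of the post's shoulder, that is under the barbs; the cover is at rest and released (horizontal distance between hole0 and post0 below 0.003 m and z of hole0 in the frame of post0 below 0.002 m and horizontal distance between hole1 and post1 below 0.003 m and z of hole1 in the frame of post1 below 0.002 m and horizontal distance between hole2 and post2 below 0.003 m and z of hole2 in the frame of post2 below 0.002 m and horizontal distance between hole3 and post3 below 0.003 m and z of hole3 in the frame of post3 below 0.002 m and linear speed of cover below 0.01 m/s and contact force between the fingers and cover below 0.2 N); the robot touches nothing.
It fails at once if the cover and tray are pressed together with more than 40 N (contact force between cover and tray above 40 N).
It fails at once if the gripper pushes on the tray itself with more than 15 N (contact force between the arm and tray above 15 N).
It fails at once if the cover is cocked by more than 0.12 rad (7 degrees) on the posts (angle between cover's own z axis and vertical above 0.12 rad and horizontal distance between cover and tray below 0.04 m and z of cover in the frame of tray below 0.06 m).
It fails at once if the smaller plate, the can, the jar or the screwdriver is moved by more than 30 mm (distance of any of spare, can, jar, driver from where it was at the start of the episode above 0.03 m).
It also fails if it takes over 56 s, if anything falls off the work surface, if the arm or the gripper's body presses on something with over 40 N, if the wrist force passes 120 N, or if a joint passes its speed limit or range.

### The arm

A 6-joint arm with a two-finger parallel gripper is mounted at the origin on the work surface. World frame = base frame: x ahead of the robot, y to its left, z up, the work surface at z = 0. Lengths are in mm, angles in rad, forces in N, time in s.
With the tool pointing down it reaches from about 350 to 850 mm from the base axis. Payload 8.1 kg.
Tool frame: the origin (TCP) lies at the very end of the fingers, on their centre line; the grasp point (between the pads) lies 19 mm behind it (robot.tcp_to_grasp is the distance from the TCP to the grasp point, in mm); z points along the fingers, y is the line along which they close (so a half turn about z gives the same grasp; the last joint's range is limited). The gripper opens to 93 mm and grips with 3 to 60 N. Pads are 15 mm wide; open, the fingers measure 128 mm over their backs; the gripper's body (75 mm by 188 mm) begins 65 mm behind the grasp point.
Start: joints at [-1.432, 0.13, 1.488, -0, 1.523, -0.085], TCP at [133.182, -585.036, 218.635] pointing down, gripper open.
Joint ranges: [-2.96, 2.96], [-0.89, 2.26], [0.02, 2.5], [-1.34, 4.48], [0, 2.73], [-2.66, 2.66]. Speed limits (rad/s): [2.39, 2.39, 2.79, 3.14, 3.14, 3.14].

### API

Orientations are given as a unit quaternion [w, x, y, z].
In Python, from rig import robot, vision, sign_off gives the robot as it stands. The module is installed in compiled form; this text tells all that it offers.
- The arm moves only by the shell command python3 -m inch 'ROWS' [OPENING]. ROWS is a JSON list that holds a single list of rows (three levels of brackets), with 1 to 20 rows, each of 6 numbers: dx, dy, dz in shares of the most that a row can go, 1 being 50 mm, then a rotation vector rx, ry, rz in shares of 360 degrees (1.0 is 360 degrees); each row shifts and turns the commanded pose from where the row before left it, along the tool's axes as they then stand; what a row does not reach is not made up. A row lasts 1/10 s, in which the tool goes at most 50 mm and 0.15 rad, less where a joint would pass 70% of its speed; a pose out of reach is approached as far as the arm can. OPENING is the finger opening in mm, set as the command begins (- or left out keeps the last). The fingers move at their own pace and stop on an object; the grip force is fixed at half the most. Time passes only in rows, so rows that do not move let the fingers close. It prints the time, the measured TCP pose, the force, the opening and the grip force at its end. Shift and turn numbers lie between -1 and 1, and a call with a number outside is refused. Input that does not fit is refused with a message, and nothing moves.
- robot.get_state(): the state, without advancing time (a new reading comes with each control period).
- vision.get_image(name): name is "scene" or "top"; returns (picture, depth): 420x560x3 uint8, red, green, blue; 420x560 float32, mm along the optical axis (not along the pixel's ray), 0 where there is no reading.
- vision.camera_params(name): a dict with "intrinsics" (3x3 intrinsics, pixels), "k1" (the pictures are not rectified: a ray, as slopes to the right and down, at radius r is drawn at 1 + k1 r^2 times it, then the intrinsics apply), "rvec" (rotation vector, rad) and "tvec" (3), from world to camera coordinates, as OpenCV has them. Camera axes: x right, y down, z forward; pixel columns grow to the right and rows downward; lengths in mm; the calibration is good to about 2 mm. A picture is of the moment at which its call begins. camera_params takes no time and is no camera call.
- sign_off(): hands the job in; it is judged then, once.
The state is a dict: "clock": time; "qpos": joint angles; "qvel": joint speeds; "joint_efforts": joint torques, N m; "ee_pos": TCP position; "eef_rot": TCP orientation; "contact_force": force on the tool from outside, world axes, zero at the start; "moment": the same for the moment, N m; "opening": finger opening in mm; "finger_force": force on a finger pad.
Only numpy, scipy, OpenCV 4.12 (cv2) and the standard library are available. Lean on these libraries where they do the work, as an engineer would, in place of code of your own. Each camera call takes 0.05 s, during which the arm holds its last target. There are 200 camera calls.

## Working session

There is one attempt and no reset: what is moved stays moved. The work goes in short steps, Python scripts to look and compute and a shell command to move; the robot and the scene stay as the last step left them, time stands still between calls to the robot, and variables do not carry over. Pictures are saved under pics/ and viewed, at most 10 in all, crops included, and the job is handed in when it is done.

```bash
mkdir -p pics
python3 - <<'E'
from rig import robot, vision
import cv2, numpy as np
for n in("top","scene"):
    p,d=vision.get_image(n); cv2.imwrite(f"pics/{n}0.png",p[:,:,::-1]); np.savez(f"{n}0.npz",p=p,d=d)
    print(n,vision.camera_params(n))
print(robot.get_state())
E
```

```text
top {'intrinsics': array([[509.44416479,   0.        , 271.07952824],
       [  0.        , 509.44416479, 203.31230322],
       [  0.        ,   0.        ,   1.        ]]), 'k1': -0.008534654477744605, 'rvec': array([ 2.19580926, -2.20326113,  0.0389355 ]), 'tvec': array([ -30.5359817 ,  435.58069902, 1207.49627445])}
scene {'intrinsics': array([[436.85373255,   0.        , 278.57558413],
       [  0.        , 436.85373255, 209.84236353],
       [  0.        ,   0.        ,   1.        ]]), 'k1': -0.10776800238969485, 'rvec': array([ 1.64625938,  1.86814092, -0.80402592]), 'tvec': array([  94.2024829 , -253.59775156, 1621.41747239])}
{'clock': 0.1, 'qpos': array([-1.43241759e+00,  1.31101457e-01,  1.48914203e+00, -3.04473045e-07,
        1.52298766e+00, -8.54011743e-02]), 'qvel': array([-0.00016299, -0.00067165, -0.00274206,  0.00102247,  0.00020682,
        0.00035687]), 'joint_efforts': array([ 2.67557280e-04, -5.61340570e+01, -4.93094766e+01,  7.68810301e-02,
        2.90262583e-02, -5.74818000e-05]), 'ee_pos': array([ 133.10213585, -584.53935596,  217.69845862]), 'eef_rot': array([-8.18957435e-04,  9.93746512e-01,  1.11656608e-01, -2.18503711e-05]), 'contact_force': array([0.98640055, 0.29938526, 0.25901885]), 'moment': array([ 0.0735099 , -0.01184421, -0.02023958]), 'finger_force': 0.0, 'opening': 93.13314701043119}
```

View pics/top0.png

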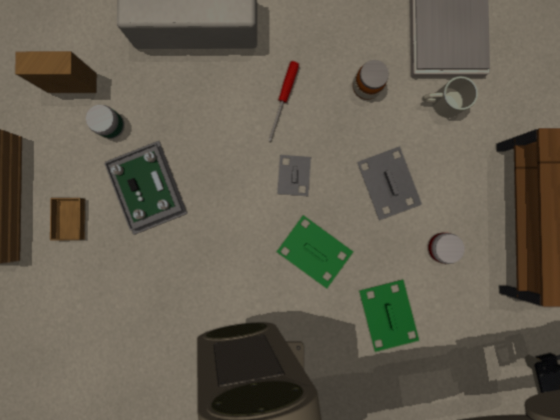

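View pics/scene0.png

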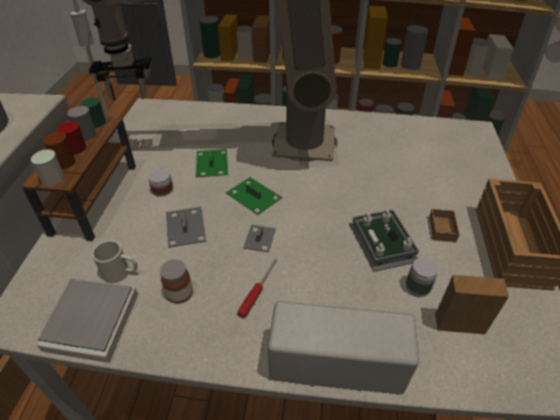

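The top view shows the cover at about (390,184) px and the tray at about (145,187). The spare is at (294,175), the jar at (372,79) and the can at (104,121). I'll enlarge the cover and tray next.

Run:
```python
import cv2, numpy as np
p=np.load("top0.npz")["p"]; s=np.load("scene0.npz")["p"]
a=cv2.resize(p[135:240,95:195],(400,420),interpolation=cv2.INTER_CUBIC)
b=cv2.resize(p[135:240,340:440],(400,420),interpolation=cv2.INTER_CUBIC)
c=np.hstack([a,b]); c=np.clip(c.astype(float)*1.6,0,255).astype(np.uint8)
cv2.imwrite("pics/crop1.png",c[:,:,::-1])
```

```text
(no output)
```

View pics/crop1.png

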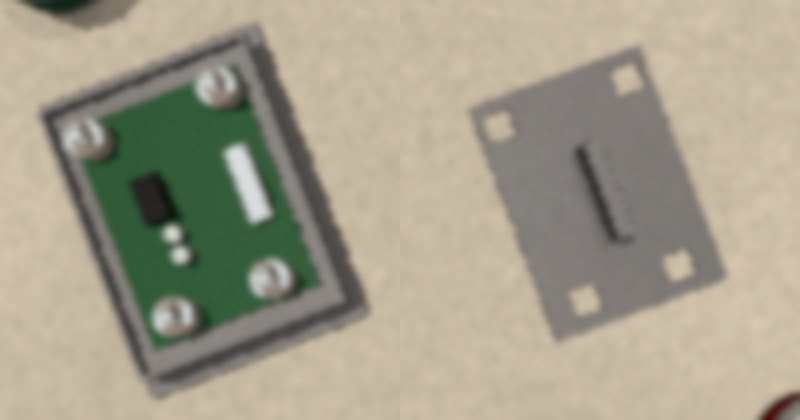

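The left half shows the tray with its posts: the wider pair at the top, at crop (87,136) and (218,88), and the narrower pair at (175,317) and (270,278). The right half shows the cover with its wider pair of holes also at the top, (499,126) and (627,80), so the two have nearly the same orientation.

```bash
cat > h.py <<'E'
import cv2, numpy as np
from rig import robot, vision
def rays(n,px):
    c=vision.camera_params(n); R=cv2.Rodrigues(c["rvec"])[0]
    u=cv2.undistortPoints(np.float64(px).reshape(-1,1,2),c["intrinsics"],np.array([c["k1"],0,0,0,0.]))[:,0]
    return -R.T@c["tvec"], np.c_[u,np.ones(len(u))]@R
def plane(n,px,z):
    o,d=rays(n,px); return o+d*((z-o[2])/d[:,2])[:,None]
def proj(n,P):
    c=vision.camera_params(n)
    return cv2.projectPoints(np.float64(P).reshape(-1,1,3),c["rvec"],c["tvec"],c["intrinsics"],np.array([c["k1"],0,0,0,0.]))[0][:,0]
M=np.array([[58,41],[58,-41],[-58,30],[-58,-30.]])
def fit(P,m=M):
    P=np.asarray(P)[:,:2]; a,b=m-m.mean(0),P-P.mean(0)
    th=np.arctan2((a[:,0]*b[:,1]-a[:,1]*b[:,0]).sum(),(a*b).sum())
    R=np.array([[np.cos(th),-np.sin(th)],[np.sin(th),np.cos(th)]])
    t=P.mean(0)-R@m.mean(0); return t,th,P-(m@R.T+t)
def blobs(mask,off):
    n,l,s,c=cv2.connectedComponentsWithStats(mask.astype(np.uint8)); return s[1:,4],c[1:]+off
E
python3 - <<'E'
from h import *
np.set_printoptions(precision=2,suppress=True)
z=np.load("top0.npz"); p,d=z["p"].astype(int),z["d"]
print("cam",rays("top",[[280,210]])[0], rays("scene",[[280,210]])[0])
# cover: grey = low saturation
r=p[135:240,340:440]; b=(r[:,:,0]-r[:,:,2])
grey=(b<14).astype(np.uint8)
k,l,s,c=cv2.connectedComponentsWithStats(grey); i=1+np.argmax(s[1:,4]); g=(l==i).astype(np.uint8)
cn=max(cv2.findContours(g,cv2.RETR_EXTERNAL,cv2.CHAIN_APPROX_NONE)[0],key=cv2.contourArea)
box=cv2.boxPoints(cv2.minAreaRect(cn))+[340,135]
B=plane("top",box,3); print("cover box",B[:,:2],np.linalg.norm(np.diff(B[[0,1,2,3,0]],axis=0),axis=1),B.mean(0))
fill=cv2.drawContours(np.zeros_like(g),[cn],-1,1,-1)
A,C=blobs((fill==1)&(g==0),[340,135]); print(A,C)
guess=np.array([[499,126],[627,80],[584,300],[679,264.]])/4+[240,135]; 
# weighted centroid of brightness for holes
def cen(gs,w,rad):
    out=[]
    yy,xx=np.mgrid[:420,:560]
    for q in gs:
        m=np.hypot(xx-q[0],yy-q[1])<rad; W=w*m; out.append([(W*xx).sum()/W.sum(),(W*yy).sum()/W.sum()])
    return np.array(out)
w=np.clip((p[:,:,0]-p[:,:,2])-12,0,20).astype(float)
H=cen(cen(guess,w,6),w,6); PH=plane("top",H,1.5); print("holes",H,PH[:,:2],fit(PH))
gp=np.array([[87,136],[218,88],[175,317],[270,278.]])/4+[95,135]
PP=plane("top",gp,50); print("posts eye",PP[:,:2],fit(PP))
notgreen=((p[:,:,1]-p[:,:,0])<8).astype(float)
print("depth posts",[d[int(y)-1:int(y)+2,int(x)-1:int(x)+2].round(0).tolist() for x,y in gp][:2])
# tray outer: depth cloud
yy,xx=np.mgrid[130:245,90:200]; o,dr=rays("top",np.c_[xx.ravel(),yy.ravel()]); 
R=cv2.Rodrigues(vision.camera_params("top")["rvec"])[0]
X=o+dr*d[130:245,90:200].ravel()[:,None]
print("z hist",np.histogram(X[:,2],bins=np.arange(-4,80,4)))
m=(X[:,2]>27)&(X[:,2]<45)&(d[130:245,90:200].ravel()>0); 
cl,c2=blobs(m.reshape(115,110),[90,130]); print(cl[cl>50],c2[cl>50])
rc=cv2.minAreaRect(np.float32(X[m][:,:2])); print("tray cloud rect",rc)
for z0 in(46,56): 
    A,C=blobs((X[:,2]>z0).reshape(115,110),[90,130]); print(z0,A,C[A>5])
E
```

```text
cam [ 387.53  -36.83 1223.59] [1350.32   80.47  934.  ]
cover box [[ 535.13 -237.94]
 [ 573.82 -341.13]
 [ 432.89 -392.22]
 [ 394.55 -289.44]] [110.21 149.91 109.7  149.72] [ 484.1  -315.18    3.  ]
[49 46 45 48] [[396.41 154.43]
 [364.28 166.17]
 [409.16 200.98]
 [385.81 209.6 ]]
holes [[364.37 166.15]
 [396.36 154.35]
 [385.87 209.69]
 [409.22 201.02]] [[ 524.47 -256.81]
 [ 552.74 -334.16]
 [ 419.49 -307.24]
 [ 440.11 -363.53]] (array([ 484.2 , -315.44]), np.float64(0.35124377525036987), array([[-0.08,  0.18],
       [-0.03, -0.19],
       [ 0.07, -0.02],
       [ 0.05,  0.03]]))
posts eye [[514.62 325.05]
 [542.22 249.21]
 [409.64 273.24]
 [431.96 218.45]] (array([474.61, 266.49]), np.float64(0.3652075631091454), array([[ 0.48, -0.45],
       [-1.21,  0.3 ],
       [-0.08, -0.56],
       [ 0.81,  0.7 ]]))
depth posts [[[1160.0, 1170.0, 1175.0], [1162.0, 1168.0, 1173.0], [1161.0, 1163.0, 1171.0]], [[1162.0, 1166.0, 1171.0], [1167.0, 1168.0, 1166.0], [1170.0, 1166.0, 1168.0]]]
z hist (array([2030, 4566, 1374,  232,   16,    8,   89, 1008, 1624,  466,  314,
        272,   89,   93,  
[... 307 characters left out ...]
 1   1   1   1   1   1   1   1   1   1  76   1   1
   1   1  79   1   1   1   1   1   1   1   2   1   1   1   1   1   1   1
   2   1   3   1   1   1   1   1   1   1   1   1   1   1  75   1   1   1
   1   1   1   1   1  75   1   1   1   1   1   1   1   1   1   1   1   1
   1   1   1   1   1   1   1   1   1   1] [[104.66 132.19]
 [148.76 156.14]
 [115.63 169.08]
 [162.45 204.33]
 [138.23 213.91]]
56 [96  1  1  1  1  1  1  1  1  1  1  1  1  1  1 39  1  1  1  1 42  1  1  1
  1  1  1  2  1  1  1  1  1  1  1  1  1  1 41  1  1  1  1  1  1  1  1 41
  1  1  1  1  1  1  1  1  1  1  1  1  1  1  1  1  1  1  1  1  1  1] [[103.43 131.83]
 [148.05 155.77]
 [114.88 169.1 ]
 [161.63 204.27]
 [136.93 213.83]]
```

Run:
```python
from h import *
np.set_printoptions(precision=2,suppress=True)
for q,z in(([[115.63,169.08],[148.76,156.14],[138.23,213.91],[162.45,204.33]],50),([[114.88,169.1],[148.05,155.77],[136.93,213.83],[161.63,204.27]],62)):
    P=plane("top",q,z); print(P[:,:2],fit(P))
# tray rim outline by colour in top image; rim top z=38
p=np.load("top0.npz")["p"].astype(int); r=p[135:240,95:195]
m=((r[:,:,0]-r[:,:,2])<14).astype(np.uint8); m=cv2.morphologyEx(m,cv2.MORPH_OPEN,np.ones((3,3)))
k,l,s,c=cv2.connectedComponentsWithStats(m); i=1+np.argmax(s[1:,4]); print(s[i])
b=cv2.boxPoints(cv2.minAreaRect(np.argwhere(l==i)[:,::-1].astype(np.float32)))+[95,135]
B=plane("top",b,38); print(B.mean(0),np.linalg.norm(np.diff(B,axis=0),axis=1))
# scene: project candidate post tops, annotate
s=np.load("scene0.npz")["p"].copy(); v=[]
for t,th in(((474.6,266.5),.362),):
    R=np.array([[np.cos(th),-np.sin(th)],[np.sin(th),np.cos(th)]])
    for z,col in((50,(255,0,0)),(65,(255,255,0))):
        q=proj("scene",np.c_[M@R.T+t,[z]*4]); v.append(q); print(z,q)
t=np.array([474.6,266.5])
c=cv2.resize(s[200:275,345:425],(800,750)[:2],interpolation=cv2.INTER_CUBIC) if 0 else cv2.resize(s[200:272,340:430],(750,600),interpolation=cv2.INTER_CUBIC)
c=np.clip(c*1.4,0,255).astype(np.uint8)
for q,col in zip(v,((255,0,0),(255,255,0))):
    for x,y in q: cv2.circle(c,(int((x+.5-340)*750/90),int((y+.5-200)*600/72)),4,col,-1)
cv2.imwrite("pics/crop2.png",c[:,:,::-1])
```

```text
[[514.45 327.65]
 [544.23 250.94]
 [410.43 274.44]
 [432.36 218.57]] (array([475.37, 267.9 ]), np.float64(0.3758017437979539), array([[ 0.18,  0.32],
       [-0.14, -0.11],
       [ 0.03, -0.08],
       [-0.07, -0.14]]))
[[513.11 325.65]
 [543.49 249.64]
 [410.39 274.24]
 [432.04 217.84]] (array([474.76, 266.84]), np.float64(0.37194410228139296), array([[-0.78, -0.47],
       [-0.2 , -0.09],
       [ 0.57,  0.53],
       [ 0.42,  0.02]]))
[  10    7   82   92 4636]
[472.59 261.33  38.  ] [140.43 185.05 139.56]
50 [[406.66 242.54]
 [379.1  247.95]
 [386.08 214.57]
 [366.98 217.99]]
65 [[407.76 238.83]
 [379.98 244.24]
 [386.94 210.86]
 [367.69 214.27]]
```

View pics/crop2.png

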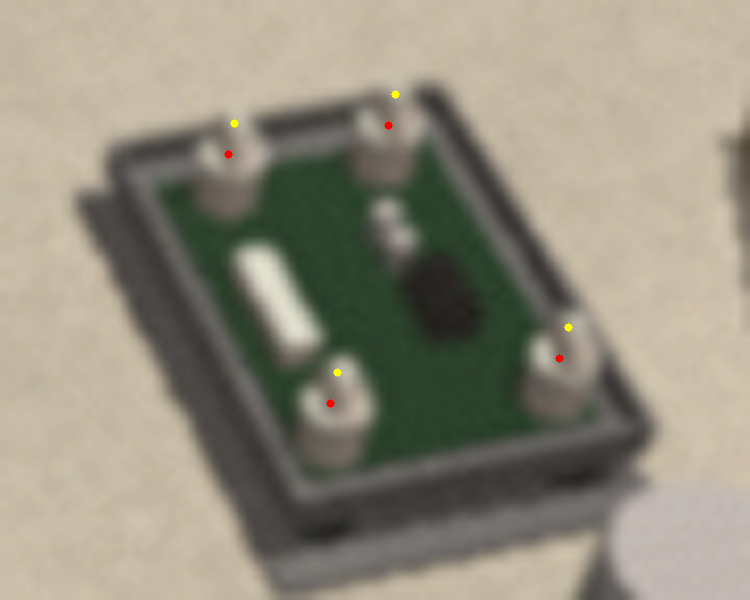

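The rows are not in the units I measure in: shifts go in shares of 50 mm and turns go in shares of 360 degrees. I convert before sending: 30.2 mm is 0.604, -9.4 mm is -0.188, -0.127 rad / 6.2832 = -0.0202.

```bash
python3 -m inch '[[[0,0,0,0,0,-0.0202],[0.604,-0.188,0,0,0,0],[0.604,-0.188,0,0,0,0],[0.604,-0.188,0,0,0,0],[0.604,-0.188,0,0,0,0],[0.604,-0.188,0,0,0,0],[0.604,-0.188,0,0,0,0],[0.604,-0.188,0,0,0,0],[0.604,-0.188,0,0,0,0],[0.604,-0.188,0,0,0,0],[0.604,-0.188,0,0,0,0],[0.604,-0.188,0,0,0,0],[0.604,-0.188,0,0,0,0],[0.604,-0.188,0,0,0,0],[0.604,-0.188,0,0,0,0],[0,0,0,0,0,0],[0,0,0,0,0,0]]]' 40
cat > st.py <<'E'
import sys
from h import *
from scipy.spatial.transform import Rotation as Ro
np.set_printoptions(precision=3,suppress=True)
s=robot.get_state(); q=s["eef_rot"]; R=Ro.from_quat(np.r_[q[1:],q[0]]).as_matrix()
print(s["clock"],s["ee_pos"],"yaw",np.arctan2(R[1,0],R[0,0]),"F",s["contact_force"],"M",s["moment"],"zaxis",R[:,2],s["opening"],s["finger_force"])
if len(sys.argv)>1:
    t=np.array(list(map(float,sys.argv[1:4]))); print("tool delta",R.T@(t-s["ee_pos"]))
E
python3 st.py 484.2 -315.4 60
```

```text
clock: 1.8
ee_pos: [485.1, -315.6, 218.1]
eef_rot: [-0.0, 0.985, 0.175, -0.001]
contact_force: [-0.4, -0.5, -0.2]
opening: 39.9
finger_force: 0.0
1.8 [ 485.057 -315.563  218.051] yaw 0.3525535736383492 F [-0.428 -0.537 -0.225] M [-0.049  0.01   0.058] zaxis [-0.001  0.    -1.   ] 39.94652086634868 0.0
tool delta [ -0.608  -0.322 158.052]
```

Converted, 30 mm is 0.6, 12 mm is 0.24.

```bash
python3 -m inch '[[[-0.012,-0.006,0.6,0,0,0],[0,0,0.6,0,0,0],[0,0,0.6,0,0,0],[0,0,0.6,0,0,0],[0,0,0.6,0,0,0],[0,0,0.6,0,0,0],[0,0,0.24,0,0,0],[0,0,0.2,0,0,0],[0,0,0.1,0,0,0],[0,0,0.1,0,0,0],[0,0,0,0,0,0],[0,0,0,0,0,0]]]'; python3 st.py
```

```text
clock: 3.0
ee_pos: [485.0, -316.5, 7.6]
eef_rot: [0.001, 0.985, 0.175, 0.0]
contact_force: [-0.9, 0.0, 0.3]
opening: 40.1
finger_force: 0.0
3.0 [ 484.952 -316.497    7.564] yaw 0.3509090486247235 F [-0.872  0.009  0.267] M [0.019 0.026 0.022] zaxis [ 0.001 -0.001 -1.   ] 40.07796131885332 0.0
```

Converted, 1.5 mm is 0.03.

```bash
python3 -m inch '[[[0,0,0.03,0,0,0],[0,0,0,0,0,0]]]'; python3 -m inch '[[[0,0,0,0,0,0],[0,0,0,0,0,0],[0,0,0,0,0,0],[0,0,0,0,0,0],[0,0,0,0,0,0],[0,0,0,0,0,0],[0,0,0,0,0,0],[0,0,0,0,0,0]]]' 0; python3 st.py
```

```text
clock: 3.2
ee_pos: [484.6, -316.2, 5.5]
eef_rot: [0.0, 0.985, 0.175, 0.0]
contact_force: [0.7, -0.4, -0.4]
opening: 40.1
finger_force: 0.0
clock: 4.0
ee_pos: [484.3, -316.1, 5.1]
eef_rot: [-0.0, 0.985, 0.175, -0.0]
contact_force: [0.7, 0.0, -0.4]
opening: 10.2
finger_force: 30.0
4.0 [ 484.331 -316.096    5.136] yaw 0.350802164221506 F [ 0.699  0.006 -0.362] M [-0.075  0.009  0.001] zaxis [-0.  0. -1.] 10.164944191168429 29.999535083770752
```

Converted, -30 mm is -0.6, -25 mm is -0.5.

```bash
python3 -m inch '[[[0,0,-0.1,0,0,0],[0,0,-0.3,0,0,0],[0,0,-0.5,0,0,0],[0,0,-0.6,0,0,0],[0,0,-0.6,0,0,0],[0,0,-0.5,0,0,0],[0,0,-0.3,0,0,0],[0,0,0,0,0,0]]]'; python3 st.py;  python3 -m inch '[[[0.192,-0.55,0,0,0,0],[0.192,-0.55,0,0,0,0],[0.192,-0.55,0,0,0,0],[0.192,-0.55,0,0,0,0],[0.192,-0.55,0,0,0,0],[0.192,-0.55,0,0,0,0],[0.192,-0.55,0,0,0,0],[0.192,-0.55,0,0,0,0],[0.192,-0.55,0,0,0,0],[0.192,-0.55,0,0,0,0],[0.192,-0.55,0,0,0,0],[0.192,-0.55,0,0,0,0],[0.192,-0.55,0,0,0,0],[0.192,-0.55,0,0,0,0],[0.192,-0.55,0,0,0,0],[0.192,-0.55,0,0,0,0],[0.192,-0.55,0,0,0,0],[0.192,-0.55,0,0,0,0],[0.192,-0.55,0,0,0,0],[0.192,-0.55,0,0,0,0]]]'; python3 -m inch '[[[0,0,0,0,0,-0.0032],[0,0,0,0,0,0],[0,0,0,0,0,0]]]'; python3 st.py 474.8 267.4 85
```

```text
clock: 4.8
ee_pos: [485.8, -317.2, 153.7]
eef_rot: [0.002, 0.985, 0.175, 0.002]
contact_force: [0.2, 0.6, -1.8]
opening: 9.6
finger_force: 30.0
4.8 [ 485.849 -317.246  153.714] yaw 0.35083166085634987 F [ 0.217  0.63  -1.764] M [-0.064 -0.033 -0.007] zaxis [ 0.004 -0.003 -1.   ] 9.608300733579991 29.999382197856903
clock: 6.8
ee_pos: [474.5, 267.2, 148.3]
eef_rot: [0.0, 0.985, 0.175, -0.001]
contact_force: [0.4, 0.5, -1.8]
opening: 9.6
finger_force: 30.0
clock: 7.1
ee_pos: [475.1, 265.5, 149.1]
eef_rot: [0.0, 0.983, 0.184, -0.001]
contact_force: [0.0, 0.0, -2.7]
opening: 9.7
finger_force: 30.0
7.1 [475.115 265.488 149.055] yaw 0.3702828295181354 F [ 0.002  0.015 -2.727] M [-0.015  0.028 -0.031] zaxis [-0.002 -0.001 -1.   ] 9.733198773210917 29.9992373585701
tool delta [ 0.518 -1.926 64.053]
```

Converted, 20 mm is 0.4, 12 mm is 0.24.

```bash
python3 -m inch '[[[0.008,-0.024,0.2,0,0,0],[0,0,0.4,0,0,0],[0,0,0.4,0,0,0],[0,0,0.24,0,0,0],[0,0,0,0,0,0],[0,0,0,0,0,0],[0,0,0,0,0,0]]]'; python3 st.py
python3 - <<'E'
from h import *
a,d=vision.get_image("top"); b,e=vision.get_image("scene"); np.savez("im1.npz",a=a,d=d,b=b,e=e)
f=lambda im,x,y:np.clip(cv2.resize(im[y:y+100,x:x+100],(400,400),interpolation=cv2.INTER_CUBIC)*1.6,0,255).astype(np.uint8)
cv2.imwrite("pics/c3.png",np.hstack([f(a,95,135),f(b,340,180)])[:,:,::-1])
E
```

```text
clock: 7.8
ee_pos: [476.4, 267.9, 89.3]
eef_rot: [-0.0, 0.983, 0.184, 0.001]
contact_force: [0.1, 0.7, -2.1]
opening: 9.6
finger_force: 30.0
7.8 [476.426 267.91   89.347] yaw 0.37055983655586905 F [ 0.141  0.67  -2.105] M [-0.021 -0.019  0.054] zaxis [ 0.002  0.001 -1.   ] 9.628153304468196 29.99925434589386
```

View pics/c3.png

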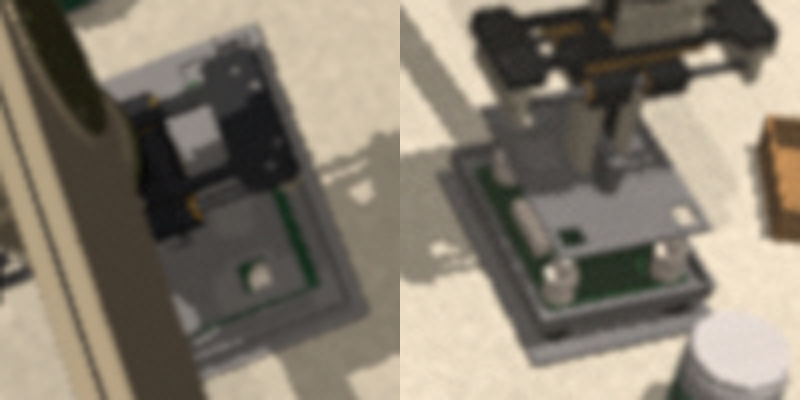

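The cover is held level above the posts. In the top half hole 3 is at (256,274) with a post tip in view inside it. In the scene half holes 0 and 1 are at (683,214) and (570,237), above posts 0 and 1. I'll compare each hole against its post within the same camera.

Run:
```python
from h import *
np.set_printoptions(precision=2,suppress=True)
z=np.load("im1.npz"); a=z["a"].astype(int); b=z["b"].astype(int)
T=np.array([476,267.2]); th=.3705; R=np.array([[np.cos(th),-np.sin(th)],[np.sin(th),np.cos(th)]])
zt=88-5+3
for n in("top","scene"): print(n,"expected holes px for cover at TCP",proj(n,np.c_[M@R.T+T,[zt]*4]))
print("hole1,0 scene",plane("scene",[[382.4,239.0],[410.6,233.2]],zt)[:,:2], "hole3 top",plane("top",[[158.8,203.2]],zt)[:,:2])
print("expected", (M@R.T+T)[[1,0,3]])
s=[[340+x*.12-.5,200+y*.12-.5] for x,y in((561,357),(337,403),(390,127),(231,155))]
P=plane("scene",s,50); print("scene posts",fit(P))
d=z["d"]; 
o,dr=rays("top",[[150,195],[145,205],[165,195]]); print("cover depth z",[ (o+dr[i]*d[y,x])[2] for i,(x,y) in enumerate([(150,195),(145,205),(165,195)])])
e=z["e"]; o,dr=rays("scene",[[395,232],[405,225],[385,233]]); print([ (o+dr[i]*e[y,x])[2] for i,(x,y) in enumerate([(395,232),(405,225),(385,233)])])
```

```text
top expected holes px for cover at TCP [[111.23 167.03]
 [145.28 153.72]
 [134.1  213.32]
 [159.11 203.53]]
scene expected holes px for cover at TCP [[409.75 233.8 ]
 [381.75 239.39]
 [388.24 205.88]
 [368.84 209.39]]
hole1,0 scene [[543.27 251.75]
 [512.69 328.92]] hole3 top [[433.54 218.93]]
expected [[544.91 249.98]
 [515.22 326.42]
 [432.8  218.23]]
scene posts (array([474.5 , 267.52]), np.float64(0.37056512041720074), array([[-0.18, -0.85],
       [-0.66,  0.68],
       [ 0.79,  0.13],
       [ 0.05,  0.04]]))
cover depth z [np.float64(91.54576332024726), np.float64(88.1453840401366), np.float64(91.2346732888384)]
[np.float64(89.69753334166444), np.float64(89.04620730845977), np.float64(86.56028968198302)]
```

Converted, 5 mm is 0.1, 4 mm is 0.08.

```bash
python3 -m inch '[[[-0.02,0.016,0.1,0,0,0],[0,0,0.1,0,0,0],[0,0,0.08,0,0,0],[0,0,0.06,0,0,0],[0,0,0.04,0,0,0],[0,0,0.04,0,0,0],[0,0,0,0,0,0],[0,0,0,0,0,0]]]'; python3 st.py
python3 - <<'E'
from h import *
a,d=vision.get_image("top"); b,e=vision.get_image("scene"); np.savez("im2.npz",a=a,d=d,b=b,e=e)
f=lambda im,x,y:np.clip(cv2.resize(im[y:y+66,x:x+66],(400,400),interpolation=cv2.INTER_CUBIC)*1.6,0,255).astype(np.uint8)
cv2.imwrite("pics/c4.png",np.hstack([f(a,125,165),f(b,360,195)])[:,:,::-1])
E
```

```text
clock: 8.7
ee_pos: [475.0, 266.6, 67.2]
eef_rot: [-0.0, 0.983, 0.184, 0.0]
contact_force: [-0.2, 0.6, -1.9]
opening: 10.0
finger_force: 30.0
8.7 [474.987 266.567  67.194] yaw 0.3707994758030053 F [-0.195  0.568 -1.879] M [-0.034 -0.01   0.007] zaxis [ 0.  0. -1.] 10.001200437360216 29.999345541000366
```

View pics/c4.png

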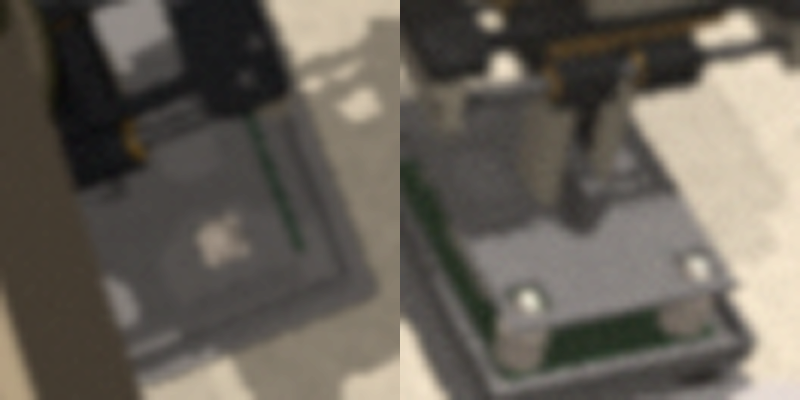

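The post tips now stand inside the holes: hole 3 at (222,240) in the top half, holes 1 and 0 at (528,300) and (697,267) in the scene half. I'll press gently and watch the force.

Converted, 1 mm is 0.02.

```bash
python3 -m inch '[[[0,0,0.02,0,0,0],[0,0,0.02,0,0,0],[0,0,0.02,0,0,0],[0,0,0,0,0,0]]]'; python3 st.py; python3 -m inch '[[[0,0,0.02,0,0,0],[0,0,0.02,0,0,0],[0,0,0,0,0,0]]]'; python3 st.py
```

```text
clock: 9.2
ee_pos: [475.4, 266.7, 64.4]
eef_rot: [-0.0, 0.983, 0.184, 0.001]
contact_force: [1.9, 0.7, -1.6]
opening: 9.9
finger_force: 30.0
9.2 [475.399 266.735  64.385] yaw 0.3707850517366798 F [ 1.874  0.686 -1.62 ] M [ 0.071 -0.313  0.019] zaxis [ 0.001  0.    -1.   ] 9.864441155558039 29.999213218688965
clock: 9.5
ee_pos: [475.4, 266.7, 62.5]
eef_rot: [-0.0, 0.983, 0.184, 0.0]
contact_force: [1.2, 0.2, 3.0]
opening: 9.8
finger_force: 30.0
9.5 [475.373 266.749  62.533] yaw 0.37081882836236607 F [1.158 0.229 2.981] M [ 0.161 -0.351 -0.009] zaxis [ 0.001  0.    -1.   ] 9.796232861389855 29.999974966049194
```

Converted, 0.5 mm is 0.01, 0.2 mm is 0.004.

```bash
python3 -m inch '[[[0.01,0.004,0.01,0,0,0],[0,0,0.01,0,0,0],[0,0,0,0,0,0]]]'; python3 st.py; python3 -m inch '[[[0,0,0.02,0,0,0],[0,0,0,0,0,0]]]'; python3 st.py
```

```text
clock: 9.8
ee_pos: [475.5, 266.7, 61.3]
eef_rot: [-0.0, 0.983, 0.184, 0.0]
contact_force: [-0.5, 0.9, 4.6]
opening: 9.9
finger_force: 30.0
9.8 [475.512 266.733  61.288] yaw 0.3708521756157042 F [-0.547  0.943  4.567] M [0.201 0.007 0.023] zaxis [ 0.  0. -1.] 9.895181507987559 30.000277161598206
clock: 10.0
ee_pos: [475.6, 266.6, 60.3]
eef_rot: [-0.0, 0.983, 0.184, 0.0]
contact_force: [0.1, 0.5, 5.4]
opening: 10.0
finger_force: 30.0
10.0 [475.637 266.644  60.31 ] yaw 0.3708314679364199 F [0.112 0.532 5.394] M [ 0.173 -0.036 -0.005] zaxis [ 0.  0. -1.] 9.969393653449364 30.000661611557007
```

Nicely balanced. I'll keep going.

Converted, 1 mm is 0.02.

```bash
for k in 1 2 ; do :; done; python3 -m inch '[[[0,0,0.02,0,0,0],[0,0,0,0,0,0]]]'; python3 -m inch '[[[0,0,0.02,0,0,0],[0,0,0,0,0,0]]]';python3 -m inch '[[[0,0,0.02,0,0,0],[0,0,0,0,0,0]]]'; python3 st.py
```

```text
clock: 10.2
ee_pos: [475.7, 266.6, 59.4]
eef_rot: [-0.0, 0.983, 0.184, 0.0]
contact_force: [-0.8, 0.5, 6.7]
opening: 9.7
finger_force: 30.0
clock: 10.4
ee_pos: [475.8, 266.6, 58.6]
eef_rot: [-0.0, 0.983, 0.184, 0.0]
contact_force: [-0.1, 0.2, 8.2]
opening: 9.7
finger_force: 30.0
clock: 10.6
ee_pos: [475.9, 266.7, 57.7]
eef_rot: [-0.0, 0.983, 0.184, 0.0]
contact_force: [-0.8, -0.2, 7.8]
opening: 9.8
finger_force: 30.0
10.6 [475.892 266.688  57.72 ] yaw 0.3707922323958132 F [-0.816 -0.181  7.799] M [0.025 0.115 0.043] zaxis [ 0.001  0.    -1.   ] 9.797269118121912 30.00116229057312
```

Converted, 1 mm is 0.02.

```bash
python3 -m inch '[[[0,0,0.02,0,0,0],[0,0,0,0,0,0]]]'|grep -E 'contact|pos'; python3 -m inch '[[[0,0,0.02,0,0,0],[0,0,0,0,0,0]]]'|grep -E 'contact|pos';python3 -m inch '[[[0,0,0.02,0,0,0],[0,0,0,0,0,0]]]'|grep -E 'contact|pos'; python3 st.py
```

```text
ee_pos: [476.0, 266.7, 56.9]
contact_force: [0.0, 0.0, 9.7]
ee_pos: [476.1, 266.7, 56.0]
contact_force: [-0.6, -0.8, 9.6]
ee_pos: [476.1, 266.8, 55.1]
contact_force: [-1.0, -0.3, 10.8]
11.2 [476.108 266.753  55.134] yaw 0.37089187202995244 F [-0.998 -0.268 10.814] M [-0.065  0.244 -0.055] zaxis [ 0.001  0.    -1.   ] 9.937204651439497 30.001511871814728
```

Converted, 1 mm is 0.02.

```bash
python3 -m inch '[[[0,0,0.02,0,0,0],[0,0,0,0,0,0]]]'|grep -E 'contact|pos'; python3 -m inch '[[[0,0,0.02,0,0,0],[0,0,0,0,0,0]]]'|grep -E 'contact|pos';python3 -m inch '[[[0,0,0.02,0,0,0],[0,0,0,0,0,0]]]'|grep -E 'contact|pos'; python3 st.py
```

```text
ee_pos: [476.2, 266.8, 54.3]
contact_force: [-1.1, -0.7, 11.4]
ee_pos: [476.2, 266.7, 52.8]
contact_force: [1.3, 1.0, 5.5]
ee_pos: [476.1, 266.7, 51.8]
contact_force: [-0.2, 0.0, 7.1]
11.8 [476.144 266.748  51.754] yaw 0.37077766086305386 F [-0.231  0.017  7.115] M [ 0.059 -0.056 -0.001] zaxis [ 0.001  0.    -1.   ] 9.940344995868637 30.001642405986786
```

The force dropped sharply from 11.4 to 5.5 N, so at least one post has clicked. I'll press on.

Converted, 1 mm is 0.02.

```bash
python3 -m inch '[[[0,0,0.02,0,0,0],[0,0,0,0,0,0]]]'|grep -E 'contact|pos'; python3 -m inch '[[[0,0,0.02,0,0,0],[0,0,0,0,0,0]]]'|grep -E 'contact|pos';python3 -m inch '[[[0,0,0.02,0,0,0],[0,0,0,0,0,0]]]'|grep -E 'contact|pos';python3 -m inch '[[[0,0,0.02,0,0,0],[0,0,0,0,0,0]]]'|grep -E 'contact|pos'; python3 st.py
```

```text
ee_pos: [476.2, 266.7, 50.9]
contact_force: [-0.4, 0.1, 9.7]
ee_pos: [476.2, 266.8, 50.1]
contact_force: [-2.4, -1.2, 11.2]
ee_pos: [476.2, 266.7, 49.3]
contact_force: [-2.1, -1.0, 12.2]
ee_pos: [476.2, 266.7, 48.4]
contact_force: [-2.2, -0.9, 14.5]
12.6 [476.156 266.727  48.441] yaw 0.37078275149757867 F [-2.229 -0.906 14.466] M [-0.213  0.45   0.069] zaxis [ 0.001  0.    -1.   ] 9.855201826460412 30.00293880701065
```

Run:
```python
from h import *
a,d=vision.get_image("top"); b,e=vision.get_image("scene"); np.savez("im3.npz",a=a,d=d,b=b,e=e)
f=lambda im,x,y:np.clip(cv2.resize(im[y:y+66,x:x+66],(400,400),interpolation=cv2.INTER_CUBIC)*1.6,0,255).astype(np.uint8)
cv2.imwrite("pics/c5.png",np.hstack([f(a,125,165),f(b,360,195)])[:,:,::-1])
```

```text
(no output)
```

View pics/c5.png

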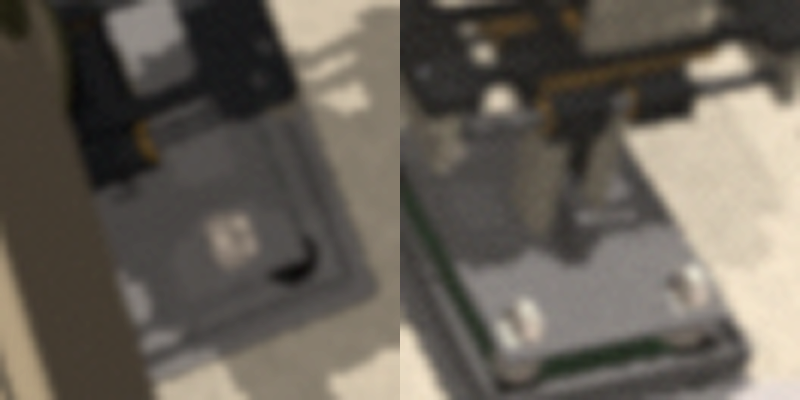

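The stems at holes 1 and 0, (520,320) and (690,285) in the scene half, now stand well proud of the plate. The state at hole 3, (233,240) in the top half, is unclear. I'll keep pressing within limits.

Converted, 1 mm is 0.02.

```bash
python3 -m inch '[[[0,0,0.02,0,0,0],[0,0,0,0,0,0]]]'|grep -E 'contact|pos'; python3 -m inch '[[[0,0,0.02,0,0,0],[0,0,0,0,0,0]]]'|grep -E 'contact|pos';python3 -m inch '[[[0,0,0.02,0,0,0],[0,0,0,0,0,0]]]'|grep -E 'contact|pos'; python3 st.py
```

```text
ee_pos: [476.2, 266.7, 47.6]
contact_force: [-3.9, -1.8, 15.8]
ee_pos: [476.2, 266.7, 46.8]
contact_force: [-5.3, -2.2, 16.7]
ee_pos: [476.2, 266.8, 46.0]
contact_force: [-4.3, -2.3, 18.9]
13.3 [476.17  266.769  45.963] yaw 0.3708746821345199 F [-4.349 -2.34  18.896] M [-0.336  0.891  0.001] zaxis [ 0.001  0.    -1.   ] 10.075867739238335 30.00367373228073
```

```bash
cat > tilt.py <<'E'
from h import *
np.set_printoptions(precision=3,suppress=True)
a,d=vision.get_image("top"); b,e=vision.get_image("scene"); np.savez("im4.npz",a=a,d=d,b=b,e=e)
T=np.array([476,267]); th=.371; R=np.array([[np.cos(th),-np.sin(th)],[np.sin(th),np.cos(th)]])
for n,im,dd in(("top",a,d),("scene",b,e)):
    yy,xx=np.mgrid[130:280,90:430]; px=np.c_[xx.ravel(),yy.ravel()]; D=dd[130:280,90:430].ravel()
    o,r=rays(n,px); X=o+r*D[:,None]; L=(X[:,:2]-T)@R; I=im[130:280,90:430].reshape(-1,3).astype(int)
    for lo,hi in((-72,-68),(-48,-35),(-34,-20),(20,34),(35,48),(66,72)):
        m=(D>0)&(L[:,0]>lo)&(L[:,0]<hi)&(abs(L[:,1])<45)&(X[:,2]>30)&(X[:,2]<75)&(np.ptp(I,axis=1)<22)
        if m.sum()>8: print(n,lo,hi,m.sum(),"z med",np.median(X[m,2]),"std",X[m,2].std())
E
python3 tilt.py
```

```text
top -72 -68 44 z med 44.995917677701186 std 1.907495342867667
top -48 -35 143 z med 45.501150089359044 std 2.2019167631981955
top -34 -20 135 z med 45.22318565838236 std 6.6820201328379385
top 20 34 61 z med 45.45219415490328 std 2.513848832345126
top 35 48 20 z med 44.68380518906281 std 2.844611716922307
top 66 72 61 z med 45.27257561457941 std 2.2704408359972557
scene -48 -35 48 z med 46.170001689311846 std 1.8951823822873923
scene -34 -20 41 z med 46.015811467283356 std 1.6477315664324128
scene 20 34 146 z med 46.565811260811984 std 8.406288077116907
scene 35 48 101 z med 45.70627335673771 std 1.7194049181604216
scene 66 72 65 z med 44.871688018406985 std 4.472503307108989
```

Run:
```python
from h import *
T=np.array([475,267]); th=.371; R=np.array([[np.cos(th),-np.sin(th)],[np.sin(th),np.cos(th)]])
def prof(n,dd,s):
    yy,xx=np.mgrid[130:280,90:430]; px=np.c_[xx.ravel(),yy.ravel()]; D=dd[130:280,90:430].ravel()
    o,r=rays(n,px); X=o+r*D[:,None]; L=(X[:,:2]-T)@R
    for k in range(60,100,4):
        m=(D>0)&(s*L[:,0]>k)&(s*L[:,0]<k+4)&(abs(L[:,1])<50)
        yield k,m.sum(),np.percentile(X[m,2],[15,50,85]).round(1).tolist() if m.sum()>5 else None
i4=np.load("im4.npz")
for n,k in(("top","d"),("scene","e")):
  for s in(-1,1):
    for p0,p1 in zip(prof(n,np.load(n+"0.npz")["d"],s),prof(n,i4[k],s)): print(n,s,p0,p1[1:])
```

```text
top -1 (60, np.int64(83), [28.2, 33.9, 63.4]) (np.int64(48), [44.0, 46.3, 51.6])
top -1 (64, np.int64(83), [28.3, 31.3, 55.8]) (np.int64(50), [43.7, 46.3, 49.9])
top -1 (68, np.int64(83), [26.1, 29.1, 31.9]) (np.int64(53), [43.1, 44.8, 47.2])
top -1 (72, np.int64(72), [25.8, 27.7, 29.9]) (np.int64(80), [17.9, 21.8, 45.4])
top -1 (76, np.int64(70), [25.8, 27.7, 29.7]) (np.int64(52), [16.4, 18.8, 22.3])
top -1 (80, np.int64(71), [8.0, 37.6, 40.8]) (np.int64(40), [22.7, 29.9, 33.1])
top -1 (84, np.int64(99), [5.9, 9.3, 36.2]) (np.int64(77), [5.4, 8.5, 26.0])
top -1 (88, np.int64(73), [5.3, 7.0, 9.6]) (np.int64(48), [4.8, 7.5, 10.3])
top -1 (92, np.int64(76), [0.5, 4.9, 8.0]) (np.int64(59), [0.5, 5.3, 8.5])
top -1 (96, np.int64(70), [-1.1, 1.1, 3.6]) (np.int64(52), [-1.1, 1.2, 4.8])
top 1 (60, np.int64(75), [28.3, 32.5, 62.3]) (np.int64(35), [44.0, 45.6, 55.0])
top 1 (64, np.int64(59), [27.2, 31.3, 54.1]) (np.int64(39), [43.4, 45.8, 48.7])
top 1 (68, np.int64(51), [27.3, 29.6, 31.5]) (np.int64(41), [42.3, 45.1, 48.2])
top 1 (72, np.int64(54), [25.6, 27.6, 30.1]) (np.int64(40), [42.7, 45.
[... 1222 characters left out ...]
.int64(86), [29.3, 40.4, 59.7]) (np.int64(91), [20.2, 43.9, 49.1])
scene 1 (68, np.int64(85), [27.2, 30.2, 47.4]) (np.int64(93), [18.5, 25.9, 45.6])
scene 1 (72, np.int64(35), [6.0, 7.8, 29.3]) (np.int64(70), [22.0, 44.5, 47.0])
scene 1 (76, np.int64(40), [5.5, 7.9, 11.0]) (np.int64(23), [5.3, 28.4, 46.8])
scene 1 (80, np.int64(92), [7.4, 20.2, 37.0]) (np.int64(85), [6.7, 17.1, 28.4])
scene 1 (84, np.int64(143), [7.5, 29.1, 38.9]) (np.int64(130), [7.9, 20.9, 29.3])
scene 1 (88, np.int64(44), [5.1, 7.3, 9.2]) (np.int64(43), [5.7, 8.1, 10.2])
scene 1 (92, np.int64(76), [0.5, 5.1, 8.7]) (np.int64(77), [0.5, 5.7, 8.5])
scene 1 (96, np.int64(44), [-0.5, 1.9, 6.8]) (np.int64(50), [-0.5, 2.2, 5.7])
```

The cover is level, with its underside at about 42 mm. The tray rim has sunk about 8.9 mm, which puts the shoulders at about 41 mm, so the cover looks home. I'll press slightly more to be sure, then unload.

Converted, 1 mm is 0.02, -0.5 mm is -0.01.

```bash
python3 -m inch '[[[-0.01,0,0.02,0,0,0],[0,0,0.02,0,0,0],[0,0,0,0,0,0]]]'|grep -E 'contact|pos'; python3 -m inch '[[[0,0,-0.04,0,0,0],[0,0,-0.04,0,0,0],[0,0,-0.04,0,0,0],[0,0,-0.04,0,0,0],[0,0,0,0,0,0]]]'|grep -E 'contact|pos';python3 -m inch '[[[0,0,-0.02,0,0,0],[0,0,-0.02,0,0,0],[0,0,0,0,0,0]]]'|grep -E 'contact|pos'; python3 st.py
```

```text
ee_pos: [476.2, 266.8, 44.5]
contact_force: [-6.6, -2.9, 21.1]
ee_pos: [476.1, 266.7, 51.4]
contact_force: [0.8, -0.1, 8.2]
ee_pos: [476.1, 266.7, 53.0]
contact_force: [2.7, 1.8, 4.3]
14.5 [476.097 266.715  52.964] yaw 0.3707311974748345 F [2.694 1.772 4.285] M [ 0.26  -0.543  0.092] zaxis [ 0.002  0.001 -1.   ] 9.950528753566966 30.00119000673294
```

Converted, -1 mm is -0.02.

```bash
python3 -m inch '[[[0,0,-0.02,0,0,0],[0,0,-0.02,0,0,0],[0,0,0,0,0,0]]]'|grep -E 'contact|pos'; python3 -m inch '[[[0,0,0,0,0,0],[0,0,0,0,0,0],[0,0,0,0,0,0],[0,0,0,0,0,0],[0,0,0,0,0,0]]]' 40|grep -E 'contact|pos|open'; python3 tilt.py; python3 st.py
```

```text
ee_pos: [475.0, 266.3, 54.1]
contact_force: [2.3, 1.1, 3.0]
ee_pos: [474.6, 266.2, 53.8]
contact_force: [-0.9, 1.0, 0.1]
opening: 39.2
top -72 -68 45 z med 54.495860028728885 std 2.2900133153801043
top -48 -35 142 z med 54.780029207271696 std 2.2146903089119365
top -34 -20 110 z med 54.58093027665234 std 4.3387828493583
top 20 34 23 z med 54.8855745283081 std 2.2716029118923218
top 66 72 56 z med 54.35130191517271 std 2.0677955715170198
scene -48 -35 55 z med 55.49884872849077 std 4.058548684078976
scene -34 -20 38 z med 55.52196265477795 std 4.378633260407963
scene 20 34 146 z med 55.44817443485209 std 5.958770537086408
scene 35 48 111 z med 54.913554754608526 std 1.8432439664359501
scene 66 72 88 z med 53.754813094567965 std 9.953178465485152
15.4 [474.842 266.338  53.985] yaw 0.3708482575368489 F [ 0.508 -0.089  0.373] M [-0.011  0.023 -0.011] zaxis [-0. -0. -1.] 39.88432003549644 0.0
```

The rows are not in the units I measure in: shifts go in shares of 50 mm and turns go in shares of 360 degrees. I convert before sending: -30 mm is -0.6, 28 mm is 0.56.

```bash
python3 -m inch '[[[0,0,-0.1,0,0,0],[0,0,-0.3,0,0,0],[0,0,-0.5,0,0,0],[0,0,-0.6,0,0,0],[0,0,-0.6,0,0,0],[0,0,-0.6,0,0,0],[0.18,0.56,0,0,0,0],[0.18,0.56,0,0,0,0],[0.18,0.56,0,0,0,0],[0.18,0.56,0,0,0,0],[0.18,0.56,0,0,0,0],[0.18,0.56,0,0,0,0],[0.18,0.56,0,0,0,0],[0.18,0.56,0,0,0,0],[0,0,0,0,0,0],[0,0,0,0,0,0]]]'|grep -E 'contact|pos'; python3 tilt.py
python3 - <<'E'
from h import *
np.set_printoptions(precision=2,suppress=True)
z=np.load("im4.npz"); a,b=z["a"],z["b"]
T=np.array([475,267]); th=.371; R=np.array([[np.cos(th),-np.sin(th)],[np.sin(th),np.cos(th)]])
for n,d in(("top",z["d"]),("scene",z["e"])):
    yy,xx=np.mgrid[130:280,90:430]; D=d[130:280,90:430].ravel(); o,r=rays(n,np.c_[xx.ravel(),yy.ravel()]); X=o+r*D[:,None]; L=(X[:,:2]-T)@R
    for s in(1,-1):
        m=(D>0)&(abs(s*L[:,0]-83)<3)&(abs(L[:,1])<55)&(X[:,2]>30); print(n,"rim",s,m.sum(),np.median(X[m,2]))
    for hx,hy in M:  # plate next to each hole
        m=(D>0)&(np.hypot(*(L-[hx,hy]).T)>12)&(np.hypot(*(L-[hx,hy]).T)<20)&(abs(L[:,0])<71)&(abs(L[:,1])<51)&(X[:,2]>40); print(n,hx,hy,m.sum(),np.median(X[m,2]))
f=lambda im,x,y:np.clip(cv2.resize(im[y:y+90,x:x+90],(400,400),interpolation=cv2.INTER_CUBIC)*1.6,0,255).astype(np.uint8)
cv2.imwrite("pics/c6.png",np.hstack([f(a,100,142),f(b,343,190)])[:,:,::-1])
E
```

```text
ee_pos: [623.5, 83.3, 190.2]
contact_force: [0.0, -0.3, -1.1]
top 20 34 30 z med 53.9117034343667 std 2.0351232360611196
top 35 48 45 z med 54.56365980478381 std 2.6566438278041646
top 66 72 26 z med 54.524582739060065 std 2.0288419014044865
scene -72 -68 26 z med 55.47242796432789 std 2.182742292931406
scene -48 -35 78 z med 55.66472151416286 std 4.13862945396893
scene -34 -20 92 z med 55.796242633617226 std 5.5389947423588115
scene 20 34 136 z med 55.501634223142446 std 4.6932848826856794
scene 35 48 106 z med 55.01461640279331 std 1.5858881003451406
scene 66 72 98 z med 53.90717381937668 std 10.68657852626111
top rim 1 36 38.456684838391425
top rim -1 6 39.466903905645495
top 58.0 41.0 73 54.80439026326985
top 58.0 -41.0 0 nan
top -58.0 30.0 0 nan
top -58.0 -30.0 0 nan
scene rim 1 79 37.54558805372346
scene rim -1 4 37.21438159959206
scene 58.0 41.0 39 55.22629419041698
scene 58.0 -41.0 41 55.34288874446543
scene -58.0 30.0 41 55.8889505894947
scene -58.0 -30.0 53 55.42471556925966
  return _methods._mean(a, axis=axis, dtype=dtype,
  ret = ret.dtype.type(ret / rcount)
```

View pics/c6.png

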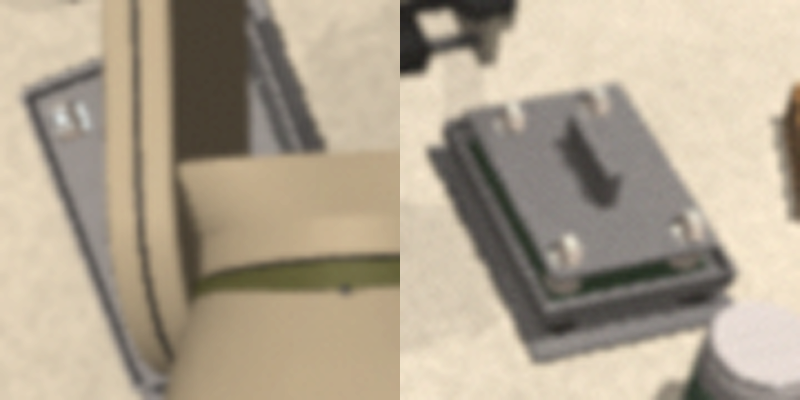

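The cover is level, with all four corners within about 0.6 mm of each other. Its top is 15–16 mm above the tray rim, against 15 mm when home and 23 mm when unclicked. The barbs show above the plate at (510,115), (595,100), (562,250) and (688,228). All four posts are clicked and the gripper is clear, so I'm handing in.

```bash
python3 -c "
from rig import sign_off
print(sign_off())"
```

```text
the job is handed in; nothing more can be done
None
```

The cover is on the right way round, clicked onto all four posts and released, and the job is handed in; no verdict came back, but the last pictures show it level and home to within about 1 mm, and the press peaked at about 23 N.

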